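# Hold the cash box unlocked

## Robot

A 7-joint arm with a two-finger parallel gripper is mounted at the origin on a cart in front of the work surface, level with it; the furniture and walls round the work are solid. World frame = base frame: x ahead of the robot, y to its left, z up, the work surface at z = 0. Lengths are in m, angles in degrees, forces in N, time in s.
With the tool pointing down it reaches from about 0.4 to 0.85 m from the base axis. Payload 4.5 kg.
Tool frame: the origin (TCP) lies where the fingers leave the gripper's body, on its centre line; the fingertips stand 64 mm ahead of it and the grasp point (between the pads) lies r.pinch_z ahead of it (r.pinch_z is the distance from the TCP to the grasp point, in m); z points along the fingers, y is the line along which they close (so a half turn about z gives the same grasp; the last joint's range is limited). The gripper opens to 88 mm and grips with 3 to 60 N. Pads are 18 mm wide; open, the fingers measure 123 mm over their backs; the gripper's body (75 mm by 187 mm) begins 45 mm behind the grasp point.
Start: joints at [68.743, 39.483, -11.15, 89.685, 9.013, 51.709, -12.324], TCP at [0.246, -0.574, 0.303] pointing down, gripper open.
Joint ranges: [-172.22, 172.22], [-26.19, 119.32], [-84.43, 86.54], [7.71, 146.69], [-57.33, 237.33], [2.42, 119.75], [-152.13, 152.13]. Speed limits (degrees/s): [147.25, 147.25, 180, 180, 180, 180, 180].

## Interface

Orientations are given as [roll, pitch, yaw] about the fixed x, y, z axes, in that order (R = Rz(yaw) Ry(pitch) Rx(roll)).
In Python, from bench import r, eoat, observe, viewer gives the robot as it stands. The module is installed in compiled form; this text tells all that it offers. Calls block until the motion is done:
- r.move_to(position, orientation): joint-space move of the TCP to a pose.
- r.move_linear(position, frame=None, rate=0.15): straight line of the TCP; frame=None keeps the orientation; rate is the mean speed in m/s.
- r.move_joints(angles): joint-space move.
- eoat.command_gripper(opening, strength=None): finger opening in m; strength is the grip in N (None keeps the last); returns when the fingers have stopped.
- r.hold(seconds).
- r.solve_ik(position, orientation): joint angles nearest the present ones, or None.
- observe(): the state.
- viewer.capture(name): name is "scene" or "top" or "wrist"; returns the picture (480x640x3 uint8, blue, green, red); there is no depth.
- viewer.camera_info(name): a dict with "fovy" (degrees; the focal length in pixels is half the picture's height over the tangent of half this angle, whatever the lens; pixels are square), "cx", "cy" (the principal point, pixels), "rvec" (rotation vector, rad) and "tvec" (3), from world to camera coordinates, as OpenCV has them; the wrist camera has in their place "T_tool_cam" (4x4, takes a point from camera to tool coordinates, whose origin is the TCP and whose axes are the flange's). Camera axes: x right, y down, z forward; pixel columns grow to the right and rows downward; lengths in m; the calibration is good to about 2 mm. A picture is of the moment at which its call begins: read the wrist's pose just before it. camera_info takes no time and is no camera call.
A pose or a line that the arm cannot do raises r.IKError and nothing moves.
- r.sign_off(): hands the job in; it is judged then, once.
The state is a dict: "clock": time; "joint_pos": joint angles; "joint_velocities": joint speeds; "effort": joint torques, N m; "position": TCP position; "orientation": TCP orientation; "ft_force": force on the tool from outside, world axes, zero at the start; "wrist_torque": the same for the moment, N m; "width": finger opening in m; "gripper_force": force on a finger pad.
Only numpy, scipy, OpenCV 4.12 (cv2) and the standard library are available. Lean on these libraries where they do the work, as an engineer would, in place of code of your own. Each camera call takes 0.05 s, during which the arm holds its last target. There are 200 camera calls.

## Task

Please unlock the blue cash box for me: swing the little steel cover off its keyhole, take the red-headed key from the wooden key dock, push it all the way home in the lock (the lock is sticky, so work the key to and fro as it goes down) and turn it a quarter turn clockwise. The lock springs back, so finish while still gripping the key and holding it fully turned, with the bolt drawn back, so that I can lift the lid; leave the other two keys in the dock and do not knock over the mug.

Things in the scene. Friction and masses are not known exactly. Their poses are not given: they have to be found in the camera images.
- cash_box: heavy blue steel cash box, 150 mm deep (x), 190 mm wide (y), 82 mm high; does not shift. Origin: centre of its underside; z up, -x is its front; its pose varies. The front 50 mm of its top is a fixed deck, 82 mm up, with the lock; behind it lies the flat hinged lid (82 mm up, folded handle to 89 mm), which needs no handling
- keyhole (a point): centre of the keyhole in the lock's face, 83.5 mm above the desk, on the deck; axes as the cash box's. The keyway goes straight down and, with the lock at 0, runs along the box's x: 13.2 mm long (x), 5.4 mm wide (y), countersunk 2 mm on its long sides. A ring (radius 12.5 to 18 mm) stands 3.5 mm above the deck round it
- lock_plug (a joint): angle of the lock: 0 = rest, grows clockwise seen from above to its stop at 1.57 (unlocked); can be twisted the other way to -0.75. A spring turns it back (0.13 N m at the stop). The key has 0.12 rad of play in it and the grip gives a little, so turn the hand about 1.8 rad from the keyway's rest direction
- lock_discs (a point): midway between two stiff brass discs hidden below the lock's face, slotted like the keyway. They have stuck 0.4 to 0.55 rad out of line, one each way, so a key pushed straight stops with its tip 13 mm deep, then again 19.5 mm deep. Pressed down with 5 to 10 N and twisted slowly to and fro by 0.65 rad each way, it drops through each; a disc it has entered turns with it
- latch_bolt (a joint): travel of the brass latch bolt in m, driven by the lock: 0 = locked, 0.0118 = fully drawn back; above 0.0101 the lid is free
- keyhole_cover (a joint): angle of the steel keyhole cover, a plate (4 to 7 mm above the deck) that swings flat about an upright pivot: 0 to 0.2 at the start = over the keyhole; grows counter-clockwise seen from above, the pin moving first towards the box's front (-x), up to 2.6. Stays where left; about 0.6 N at the pin moves it. Beyond 1.2 the keyhole is clear
- cover_hinge (a point): pivot of the keyhole cover at deck height, 26 mm to the right (box's -y) of the keyhole; its cap stands 9 mm above the deck
- cover_pin (a point): middle of the cover's black upright thumb pin, 10 mm across and 10 mm tall, from 7 to 17 mm above the deck, 46 mm from the pivot; at cover angle 0 it lies to the left (box's +y) of the pivot
- key_red: the cash box key, red plastic head, 70 mm long, 24 to 39 g, loose. Origin: middle of the blade's tip; z up along the key, x along the width, y through the thickness; same either way round. Blade 12 (x) by 4 (y) mm, 30 mm long, tip corners cut by 1.5 mm; then a shoulder 18 by 6 mm, 8 mm tall, whose underside meets the lock's face when the key is home (tip 30 mm deep)
- key_red_head (a point): centre of the red key's head, 54 mm above its tip; the head is 28 mm (x) by 9 mm (y) by 32 mm tall: grip it from above across y. In the dock its tip is 6 mm above the desk
- key_black: the same kind of key with a black head, for another lock; stays in the dock
- key_green: the same kind of key with a green head, for another lock; stays in the dock
- key_dock: dark wooden block, 50 mm (x) by 150 mm (y) by 36 mm high, fixed; origin at the centre of its underside. Three slots in a row along its y, 45 mm apart, hold the keys upright, blade down, key x along dock y; which key is in which slot varies
- mug_1: white mug with dots, about 80 mm across and 93 mm high, loose; must not be knocked over

How it is judged:
By the outcome, as a careful person would: the job done as asked, in the order asked, and still so for the second after the job is handed in, while the arm keeps its last pose, push and grip.
It also fails if it takes over 72 s, if anything falls off the work surface, if the arm or the gripper's body presses on something with over 40 N, if the wrist force passes 120 N, or if a joint passes its speed limit or range.

## Working session

There is one attempt and no reset: what is moved stays moved. The work goes in short steps, each a Python script; the robot and the scene stay as the last script left them, time stands still between calls to the robot, and variables do not carry over. Pictures are saved under pics/ and viewed, at most 10 in all, crops included, and the job is handed in when it is done.

```bash
mkdir -p pics; ls
python3 - <<'E'
from bench import r,eoat,observe,viewer
import cv2
for n in("scene","top"):
    cv2.imwrite(f"pics/{n}0.png",viewer.capture(n)); print(n,viewer.camera_info(n))
print(viewer.camera_info("wrist")); print(r.pinch_z); s=observe(); print(s)
E
```

```text
pics
scene {'fovy': 48.13211192203705, 'cx': 323.67668694937333, 'cy': 234.61297892263968, 'rvec': array([ 1.02720348, -2.07343693,  1.35049007]), 'tvec': array([0.26148657, 0.30804109, 0.69445901])}
top {'fovy': 53.155514947269246, 'cx': 312.25639400805983, 'cy': 233.19362782958044, 'rvec': array([ 2.16256657, -2.12074609,  0.17778606]), 'tvec': array([-0.12277411,  0.55159324,  1.03059592])}
{'fovy': 69.1749324001031, 'cx': 318.937590351697, 'cy': 242.98676134759054, 'T_tool_cam': array([[ 2.82964255e-04, -9.61255492e-01, -2.75658844e-01,
         7.16247606e-02],
       [ 9.99999616e-01,  4.32839594e-05,  8.75564878e-04,
         2.84828665e-04],
       [-8.29709941e-04, -2.75658986e-01,  9.61255135e-01,
        -8.10789507e-02],
       [ 0.00000000e+00,  0.00000000e+00,  0.00000000e+00,
         1.00000000e+00]])}
0.0453
{'clock': 0.1, 'joint_pos': array([ 68.74307127,  39.52729111, -11.14514753,  89.7373592 ,
         9.01198007,  51.70927583, -12.32343781]), 'joint_velocities': array([ 0.03429571, -0.16185235, -0.04448696, -0.16038751,  0.02882358,
       -0.0664718 ,  0.02083608]), 'effort': array([-3.33225267e-03, -5.28498781e+01, -1.27159562e+00, -1.53837848e+01,
       -5.26098988e-02,  2.00444330e-03,  4.65393373e-05]), 'position': array([ 0.24594088, -0.57408702,  0.30200919]), 'orientation': array([-1.79908020e+02,  6.27874105e-03,  2.31981674e+01]), 'ft_force': array([-0.78645369, -0.01737765,  0.29998782]), 'wrist_torque': array([0.05950581, 0.0007093 , 0.0103123 ]), 'gripper_force': 0.0, 'width': 0.08848597369044449}
```

View pics/top0.png

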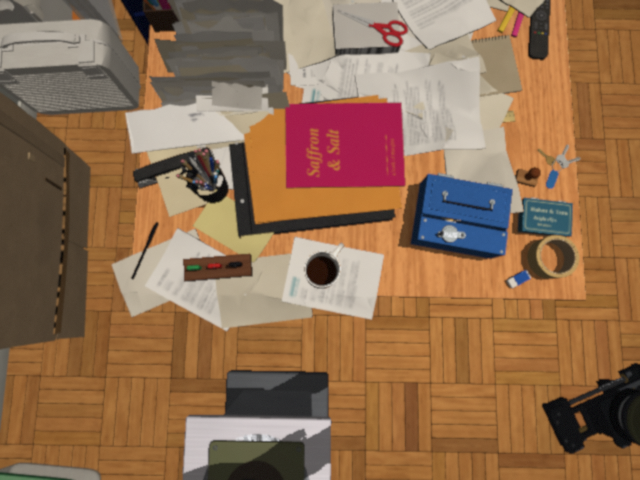

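View pics/scene0.png

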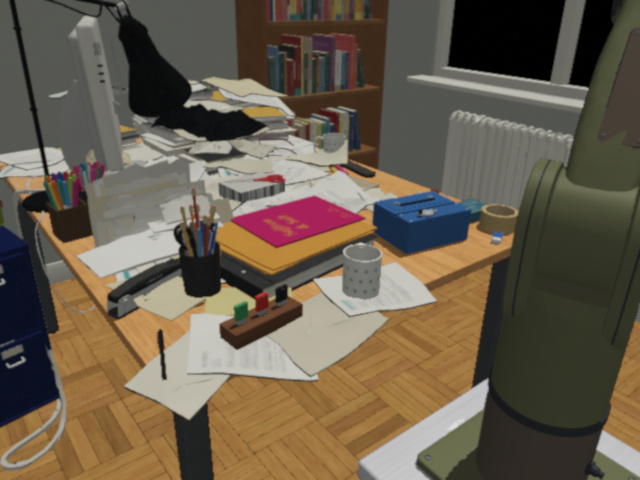

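```bash
cat > h.py <<'E'
from bench import r,eoat,observe,viewer
import cv2, numpy as np
from scipy.spatial.transform import Rotation as R
def cam(name,s=None):
    i=viewer.camera_info(name); f=240/np.tan(np.radians(i["fovy"]/2))
    K=np.array([[f,0,i["cx"]],[0,f,i["cy"]],[0,0,1]])
    if name=="wrist":
        T=np.eye(4);T[:3,:3]=R.from_euler("xyz",s["orientation"],degrees=True).as_matrix();T[:3,3]=s["position"]
        W=np.linalg.inv(T@np.array(i["T_tool_cam"])); return K,W[:3,:3],W[:3,3]
    return K,R.from_rotvec(i["rvec"]).as_matrix(),np.array(i["tvec"])
def back(c,uv,z):
    K,A,t=c; d=A.T@np.linalg.solve(K,[*uv,1.]); o=-A.T@t
    return o+d*(z-o[2])/d[2]
def proj(c,p):
    K,A,t=c; q=K@(A@np.asarray(p)+t); return q[:2]/q[2]
def down(yaw): return [180,0,yaw]
E
python3 - <<'E'
from h import *
c=cam("top")
for n,uv,z in [("red",(213,266),.07),("green",(193,268),.07),("black",(234,265),.07),("keyh",(452,233),.085),("boxFL",(415,242),.082),("boxFR",(503,255),.082),("boxBL",(427,176),.082),("boxBR",(512,187),.082),("mug",(322,270),.09)]:
    print(n,back(c,uv,z).round(3))
E
```

```text
red [0.474 0.101 0.07 ]
green [0.469 0.144 0.07 ]
black [0.477 0.056 0.07 ]
keyh [ 0.554 -0.414  0.085]
boxFL [ 0.533 -0.334  0.082]
boxFR [ 0.509 -0.523  0.082]
boxBL [ 0.681 -0.363  0.082]
boxBR [ 0.66  -0.55   0.082]
mug [ 0.468 -0.134  0.09 ]
```

Run:
```python
from h import *
for y in (-187,-147,-110,-60,-7,30,35,70,120,173,217):
    q=r.solve_ik([.56,-.41,.18],down(y)); print("box",y,None if q is None else np.round(q,0))
for y in (-90,90): print("dock",y,r.solve_ik([.474,.101,.12],down(y)))
r.move_to([.555,-.42,.27],down(-7))
s=observe(); cv2.imwrite("pics/w1.png",viewer.capture("wrist")); np.save("w1.npy",np.r_[s["position"],s["orientation"]]); print(s["clock"],s["position"],s["orientation"])
```

```text
box -187 [ 54.  60. -47.  81.  47.  60.  81.]
box -147 [ 61.  70. -72.  80.  66.  77. 110.]
box -110 [  19.   56.   28.   83.  -32.   49. -142.]
box -60 [  26.   54.   14.   83.  -16.   45. -105.]
box -7 [ 33.  53.  -0.  82.   0.  45. -65.]
box 30 [ 37.  53. -10.  82.  11.  46. -37.]
box 35 [ 38.  53. -11.  82.  13.  46. -33.]
box 70 [ 42.  54. -20.  82.  21.  48.  -4.]
box 120 [ 48.  56. -32.  81.  33.  52.  37.]
box 173 [ 54.  60. -47.  81.  47.  60.  81.]
box 217 [ 61.  70. -72.  80.  66.  77. 114.]
dock -90 [ -28.14665955   50.34733728   17.91042036  121.90847425  -56.87959949
   16.42193732 -140.71480732]
dock 90 [-14.91639046  48.26010518  -4.19155693 121.25821941  16.59916116
  11.00604847 -34.01991452]
1.4083 [ 0.55347536 -0.42170432  0.27007992] [ 1.79914243e+02  6.11892547e-02 -7.11763755e+00]
```

View pics/w1.png

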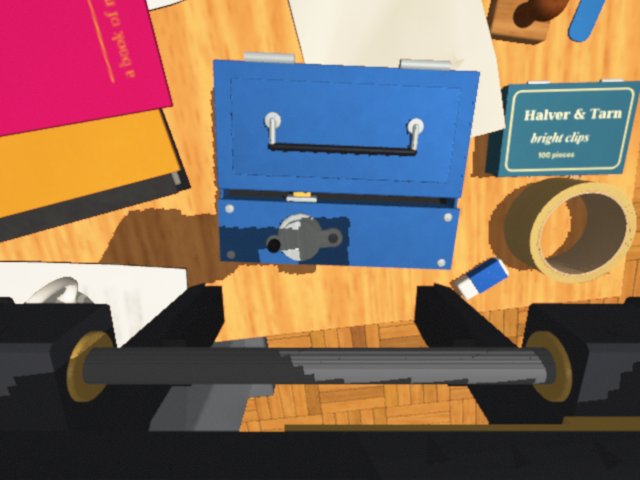

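Run:
```python
import cv2
i=cv2.imread("pics/w1.png")[190:280,210:360]
i=cv2.resize(i,None,fx=5,fy=5,interpolation=cv2.INTER_CUBIC)
cv2.imwrite("pics/w1c.png",cv2.convertScaleAbs(i,alpha=1.5,beta=20))
```

```text
(no output)
```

View pics/w1c.png

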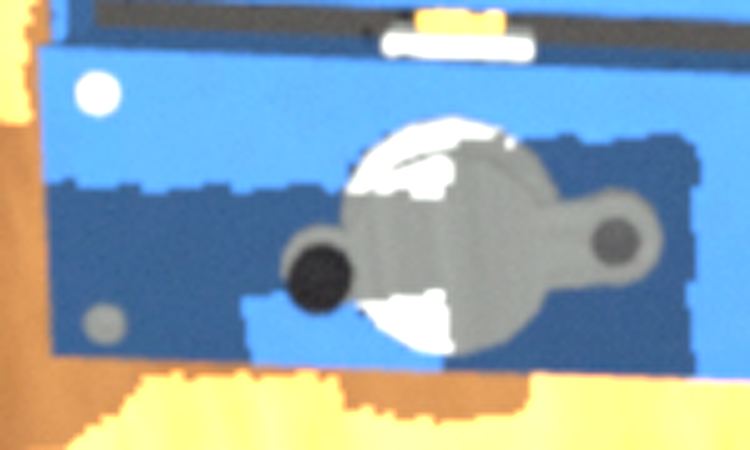

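Run:
```python
from h import *
w=np.load("w1.npy"); c=cam("wrist",dict(position=w[:3],orientation=w[3:]))
P={}
for n,uv,z in [("piv",(333,238.2),.091),("pin",(274,245.8),.099),("ring",(300,237.4),.0855),("ringL",(278.4,232),.0855),("FL",(221,261),.082),("FR",(453,268),.082),("s1",(229.5,208.7),.083),("s2",(459.5,208.5),.083),("s3",(441,263),.083),("s4",(231,254.7),.083),("BL",(215,60),.082),("BR",(480,72),.082)]:
    P[n]=back(c,uv,z); print(n,P[n].round(4))
d=P["ring"]-P["piv"]; print("piv-ring",np.linalg.norm(d[:2]),np.degrees(np.arctan2(-d[0],d[1])))
d=P["pin"]-P["piv"]; print("piv-pin",np.linalg.norm(d[:2]),np.degrees(np.arctan2(-d[0],d[1])))
for a,b in(("FR","FL"),("s3","s4"),("BR","BL"),("s2","s1")):
    d=P[b]-P[a]; print(a,b,np.linalg.norm(d[:2]),np.degrees(np.arctan2(-d[0],d[1])))
```

```text
piv [ 0.5529 -0.433   0.091 ]
pin [ 0.5548 -0.388   0.099 ]
ring [ 0.5553 -0.4072  0.0855]
ringL [ 0.5618 -0.391   0.0855]
FL [ 0.5426 -0.3402  0.082 ]
FR [ 0.5129 -0.5281  0.082 ]
s1 [ 0.5844 -0.3557  0.083 ]
s2 [ 0.5623 -0.5337  0.083 ]
s3 [ 0.5189 -0.5181  0.083 ]
s4 [ 0.5472 -0.3496  0.083 ]
BL [ 0.6888 -0.3658  0.082 ]
BR [ 0.6583 -0.5497  0.082 ]
piv-ring 0.025856388131273698 -5.265637985469195
piv-pin 0.044997549398912644 -2.335099432256666
FR FL 0.19023473903046667 -8.977157839594888
s3 s4 0.17082223338305844 -9.529688729658735
BR BL 0.18637537666759785 -9.427704143824633
s2 s1 0.17929092113957165 -7.074812594369248
```

Run:
```python
from h import *
piv=np.array([.5534,-.433]); 
def at(a,z,rr=.0455):
    t=np.radians(a); return [piv[0]-rr*np.sin(t),piv[1]+rr*np.cos(t),z]
eoat.command_gripper(.026,10)
r.move_to(at(-2.3,.20),down(87.7))
r.move_linear(at(-2.3,.1575),rate=.1); print(observe()["ft_force"],observe()["position"],observe()["clock"])
for a in range(8,109,10):
    r.move_linear(at(a,.1575),frame=down(a+90),rate=.08)
    if a%30==8: print(a,observe()["ft_force"].round(1))
p=observe()["position"]; r.move_linear([p[0],p[1],.24],rate=.2)
r.move_to([.556,-.41,.25],down(173))
s=observe(); cv2.imwrite("pics/w2.png",viewer.capture("wrist")); np.save("w2.npy",np.r_[s["position"],s["orientation"]]); print(s["clock"],s["position"],s["orientation"])
```

```text
[-0.47706085  0.99767623 -0.25032589] [ 0.55534165 -0.3874769   0.15733074] 4.1917
8 [0.2 0.7 0.1]
38 [0.7 0.1 0.7]
68 [ 0.6 -1.  -0.2]
98 [-0.1 -0.2  0. ]
8.8417 [ 0.55501379 -0.41015322  0.24823588] [-179.97283147   -0.19711202  173.16972179]
```

View pics/w2.png

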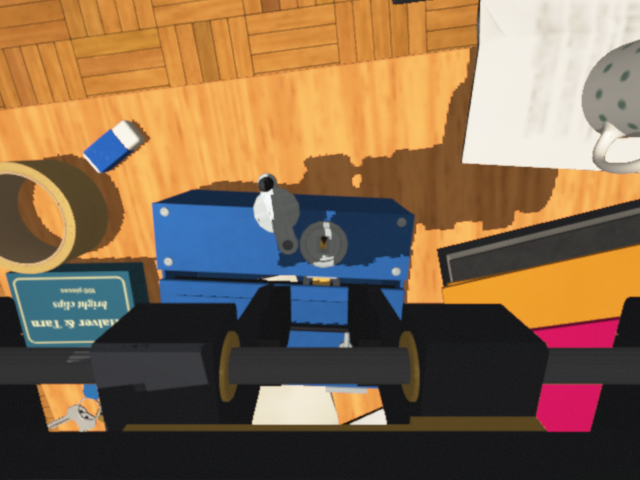

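Run:
```python
import cv2
i=cv2.imread("pics/w2.png")[170:290,250:410]
i=cv2.resize(i,None,fx=5,fy=5,interpolation=cv2.INTER_CUBIC)
cv2.imwrite("pics/w2c.png",cv2.convertScaleAbs(i,alpha=1.8,beta=20))
```

```text
(no output)
```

View pics/w2c.png

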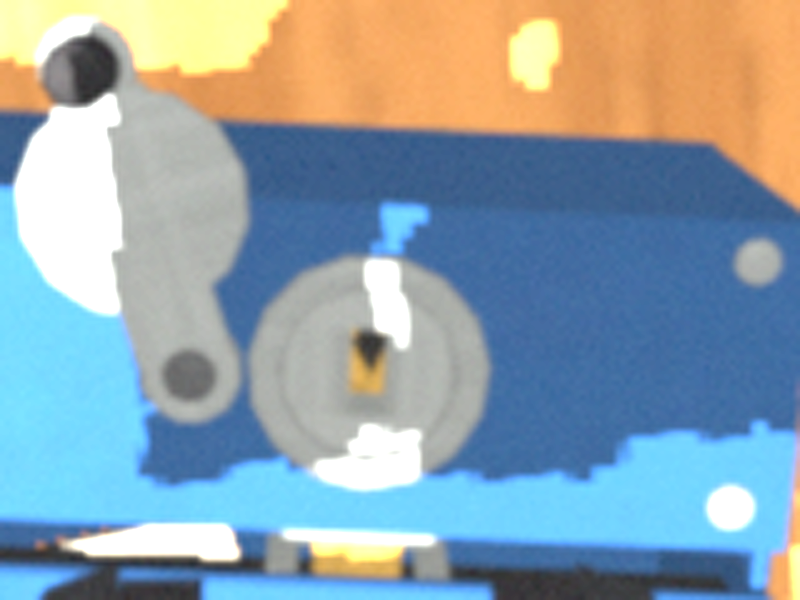

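Run:
```python
from h import *
w=np.load("w2.npy"); c=cam("wrist",dict(position=w[:3],orientation=w[3:]))
P={}
for n,uv,z in [("piv",(287.8,245),.091),("pin",(265.6,184),.099),("ring",(324,244.4),.0855),("slot",(323.6,244.2),.0835),("sFL",(401.6,222.4),.083),("sBL",(396.2,271.6),.083),("sFR",(165,212),.083),("sBR",(170,268),.083)]:
    P[n]=back(c,uv,z); print(n,P[n].round(4))
for a,b in(("piv","ring"),("piv","pin"),("sFR","sFL"),("sBR","sBL"),("sFL","sBL")):
    d=P[b]-P[a]; print(a,b,np.linalg.norm(d[:2]),np.degrees(np.arctan2(-d[0],d[1])))
r.move_to([.472,.101,.26],down(90))
s=observe(); cv2.imwrite("pics/w3.png",viewer.capture("wrist")); np.save("w3.npy",np.r_[s["position"],s["orientation"]]); print(s["clock"],s["position"],s["orientation"])
```

```text
piv [ 0.5516 -0.4322  0.091 ]
pin [ 0.5064 -0.4397  0.099 ]
ring [ 0.5558 -0.4066  0.0855]
slot [ 0.5562 -0.407   0.0835]
sFL [ 0.5467 -0.349   0.083 ]
sBL [ 0.5842 -0.3551  0.083 ]
sFR [ 0.519  -0.5174  0.083 ]
sBR [ 0.5612 -0.5238  0.083 ]
piv ring 0.025931247384741018 -9.305567469013438
piv pin 0.045864249477445246 99.41203324462559
sFR sFL 0.1706176405197344 -9.364293129268516
sBR sBL 0.17024283483879044 -7.756757123739778
sFL sBL 0.037934606776490104 -99.2549913577878
10.8083 [0.47242001 0.1002085  0.25989284] [1.79993716e+02 1.52628961e-02 8.99412959e+01]
```

View pics/w3.png

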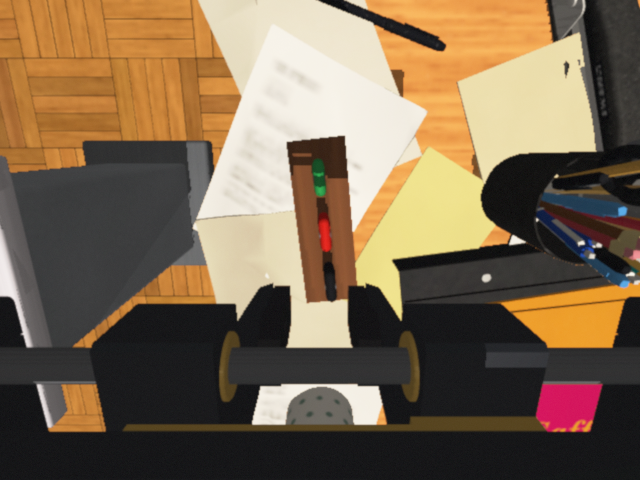

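Run:
```python
import cv2
i=cv2.imread("pics/w3.png")[130:310,260:400]
i=cv2.resize(i,None,fx=3.3,fy=3.3,interpolation=cv2.INTER_CUBIC)
cv2.imwrite("pics/w3c.png",cv2.convertScaleAbs(i,alpha=1.4,beta=40))
```

```text
(no output)
```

View pics/w3c.png

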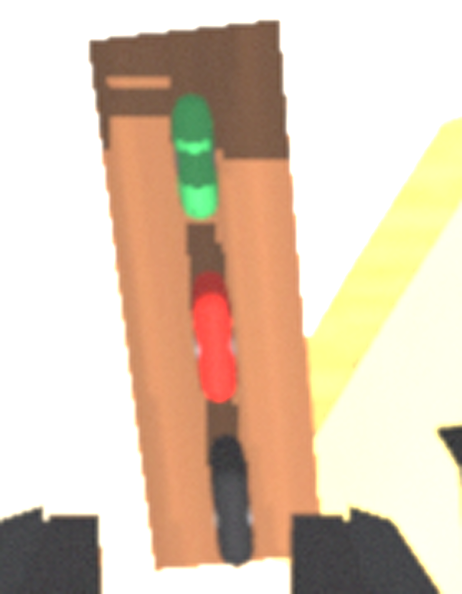

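Run:
```python
from h import *
w=np.load("w3.npy"); c=cam("wrist",dict(position=w[:3],orientation=w[3:]))
P={}
f=lambda x,y:(260+(x+.5)/3.3-.5,130+(y+.5)/3.3-.5)
for n,uv,z in [("g",f(197,162),.076),("r",f(214.5,346),.076),("b",f(234,505),.076),("TL",f(92,42),.036),("TR",f(278,21),.036),("BL",f(157,568),.036),("r0",f(210,300),.076),("r1",f(218,390),.076)]:
    P[n]=back(c,uv,z); print(n,P[n].round(4))
for a,b in(("r","g"),("b","r"),("b","g"),("BL","TL"),("TL","TR"),("r1","r0")):
    d=P[b]-P[a]; print(a,b,np.linalg.norm(d[:2]),np.degrees(np.arctan2(-d[0],d[1])))
```

```text
g [0.4737 0.1452 0.076 ]
r [0.4778 0.1018 0.076 ]
b [0.4828 0.061  0.076 ]
TL [0.4469 0.1715 0.036 ]
TR [0.4943 0.1766 0.036 ]
BL [0.4621 0.0248 0.036 ]
r0 [0.4767 0.113  0.076 ]
r1 [0.4787 0.0909 0.076 ]
r g 0.043539138853335047 5.474060921270125
b r 0.04108607034321022 6.982352387856012
b g 0.08461788493765801 6.206344635911086
BL TL 0.14752313040536755 5.876401248899137
TL TR 0.04761483735688969 -83.86857019067311
r1 r0 0.02225053285031039 5.126562105824373
```

Run:
```python
from h import *
eoat.command_gripper(.04,50)
k=[.4782,.1010]
r.move_to([*k,.19],down(96))
r.move_linear([*k,.1103],rate=.08); print(observe()["ft_force"].round(1))
eoat.command_gripper(0.0,50)
s=observe(); print("grip",s["width"],s["gripper_force"],s["ft_force"].round(1),s["position"])
r.move_linear([*k,.29],rate=.15)
s=observe(); print(s["width"],s["ft_force"].round(2),s["clock"])
kh=[.5556,-.407]
r.move_to([*kh,.28],down(170.8))
s=observe(); w=viewer.capture("wrist"); sc=viewer.capture("scene"); print(s["clock"],s["position"],s["orientation"],s["width"])
np.save("w4.npy",np.r_[s["position"],s["orientation"]]); cv2.imwrite("pics/w4.png",w)
uv=proj(cam("scene"),np.r_[kh,.19]).astype(int); print(uv)
a=cv2.resize(w,(800,600))[180:480,200:600]; u,v=uv; u=np.clip(u,40,600);b=cv2.resize(sc[max(0,v-60):v+60,u-40:u+40],(400,600))
cv2.imwrite("pics/m4.png",np.hstack([cv2.resize(w[150:390,240:400],(400,600)),b]))
```

```text
[ 1.  -0.1  0.2]
grip 0.00845068439822904 49.99923597089946 [-2.3  0.8  2.3] [0.47796908 0.10093979 0.11034546]
0.00845288604443108 [-0.59  0.64  0.4 ] 14.725
16.5917 [ 0.55629571 -0.40535841  0.28002646] [1.79938061e+02 7.32665585e-03 1.70923373e+02] 0.008559460021659998
[428 169]
```

View pics/m4.png

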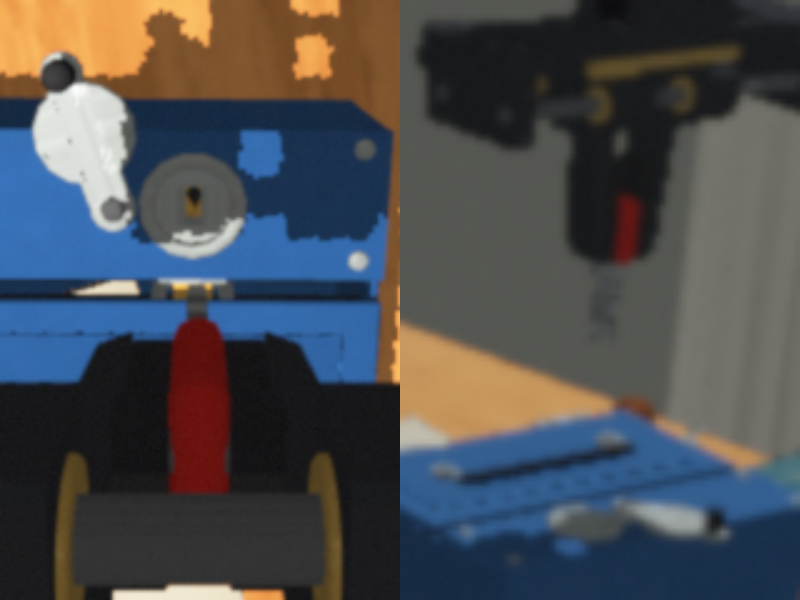

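Run:
```python
from h import *
w=np.load("w4.npy"); c=cam("wrist",dict(position=w[:3],orientation=w[3:]))
print("ring",back(c,(317.2,232),.0855)); T=R.from_euler("xyz",w[3:],degrees=True).as_matrix()
print("tip proj",proj(c,w[:3]+T@[.006,0,.104]),proj(c,w[:3]+T@[.009,0,.074]))
kh=[.5556,-.407]
r.move_linear([*kh,.196],frame=down(170.8),rate=.12); r.hold(.3)
s=observe(); print(s["clock"],s["position"],s["orientation"],s["ft_force"].round(2))
z=.196
while z>.178:
    z-=.001; r.move_linear([*kh,z],rate=.03); s=observe(); print(round(z,4),s["position"].round(4),s["ft_force"].round(1),s["clock"])
    if s["ft_force"][2]>6: break
```

```text
ring [ 0.55580181 -0.40653677  0.0855    ]
tip proj [318.87675711 261.76585632] [318.81966739 276.43655434]
17.8417 [ 0.55579403 -0.4071227   0.19663263] [-1.79974158e+02  4.80863287e-02  1.70793102e+02] [-0.12 -0.47 -0.36]
0.195 [ 0.5555 -0.407   0.195 ] [-0.5  0.5  0. ] 18.0917
0.194 [ 0.5555 -0.407   0.1939] [ 0.7 -0.6 -0.9] 18.3417
0.193 [ 0.5555 -0.407   0.1929] [-0.4 -0.6 -0.8] 18.5917
0.192 [ 0.5555 -0.407   0.1919] [-0.5 -0.3 -0.1] 18.8417
0.191 [ 0.5555 -0.407   0.1909] [-0.2 -1.1  0.4] 19.0917
0.19 [ 0.5556 -0.407   0.1899] [ 0.4  0.4 -0.5] 19.3417
0.189 [ 0.5555 -0.407   0.1889] [-0.9 -0.2 -0.6] 19.5917
0.188 [ 0.5555 -0.407   0.1879] [-0.5  0.7  0.9] 19.8417
0.187 [ 0.5556 -0.407   0.1869] [ 0.1 -0.2 -0.3] 20.0917
0.186 [ 0.5555 -0.407   0.1859] [-0.2  0.7 -0.6] 20.3417
0.185 [ 0.5556 -0.407   0.1849] [-0.4 -0.2 -0.1] 20.5917
0.184 [ 0.5556 -0.407   0.1839] [ 0.  -0.2  0.4] 20.8417
0.183 [ 0.5555 -0.407   0.1829] [ 0.4  0.3 -0.5] 21.0917
0.182 [ 0.5555 -0.407   0.1819] [ 1.   0.1 -0.8] 21.3417
0.181 [ 0.5555 -0.407   0.1809] [ 0.4  0.2 -0.2] 21.5917
0.18 [ 0.5555 -0.407   0.1799] [ 0.8  1.1 -0.6] 21.8417
0.179 [ 0.5556 -0.407   0.1789] [ 0.2 -0.4 -1.1] 22.0917
0.178 [ 0.5555 -0.407   0.1779] [ 0.2 -0.4 -1. ] 22.3417
```

```bash
cat > ins.py <<'E'
from h import *
import sys
kh=[.5556,-.407]; y0=170.8; F0=7.
z=float(sys.argv[1]); tmax=float(sys.argv[2]); A=float(sys.argv[3])
def step(y):
    global z
    r.move_linear([*kh,z],frame=down(y),rate=.05); s=observe(); f=s["ft_force"][2]
    if f>30: z+=.002
    else: z+=np.clip(-(F0-f)*.00015,-.001,.001)
    z=min(z,s["position"][2]+.003)
    return s
def log(y,s): print(round(y-y0),round(z,4),s["position"].round(4),s["ft_force"].round(1),s["wrist_torque"][2].round(2),round(s["clock"],1))
for _ in range(14):
    s=step(y0)
    if s["ft_force"][2]>5: break
log(y0,s)
y=y0; d=-1; n=0
while s["clock"]<tmax and s["position"][2]>.1588:
    if (y-y0)*d>=A-.1: d=-d
    y+=6*d; s=step(y); n+=1
    if n%3==0: log(y,s)
log(y,s); print("end",z,y)
E
python3 ins.py .177 36 42
```

```text
0 0.1731 [ 0.5558 -0.4071  0.1741] [-0.9 -0.5  5.2] -0.02 23.6
-18 0.1706 [ 0.5556 -0.4067  0.1712] [ 1.2  0.7 -0.4] 0.02 24.4
-36 0.1679 [ 0.5559 -0.4067  0.1689] [1.3 2.3 2.3] 0.11 25.1
-30 0.1672 [ 0.556  -0.407   0.1681] [-0.8  1.7  6.4] -0.02 25.9
-12 0.1669 [ 0.5561 -0.407   0.168 ] [0.6 1.7 6. ] -0.05 26.7
6 0.1667 [ 0.556  -0.4069  0.1677] [0.2 2.8 5.9] -0.01 27.5
24 0.1656 [ 0.5555 -0.4069  0.1658] [1.2 2.7 3.3] -0.04 28.2
42 0.1639 [ 0.5554 -0.407   0.1645] [-0.5  2.5  3.9] -0.13 29.0
24 0.161 [ 0.5554 -0.4069  0.1616] [-0.4  1.8 -1.1] -0.03 29.8
6 0.1589 [ 0.5557 -0.4069  0.1596] [-1.9  3.9  3.7] 0.05 30.6
-6 0.1575 [ 0.5559 -0.4069  0.1583] [-0.7  3.5  2.8] 0.09 31.1
end 0.15754831006755923 164.8
```

```bash
python3 - <<'E'
from h import *
kh=[.5556,-.407]; y0=170.8; z=.1575; y=164.8
def go(y,F0):
    global z
    r.move_linear([*kh,z],frame=down(y),rate=.05); s=observe(); f=s["ft_force"][2]
    z+=np.clip(-(F0-f)*.00015,-.0008,.001); return s
def log(y,s): print(round(y-y0),round(z,4),s["position"].round(4),s["ft_force"].round(1),s["wrist_torque"][2].round(2),round(s["clock"],1),round(s["width"],4))
for i in range(9):
    s=go(y,12); log(y,s)
n=0
while y>y0-103:
    y=max(y-7,y0-103); s=go(y,9); n+=1
    if n%3==0: log(y,s)
for i in range(3): s=go(y,8)
log(y,s); print("cmd z",z,s["orientation"])
cv2.imwrite("pics/w5.png",viewer.capture("wrist")); cv2.imwrite("pics/s5.png",viewer.capture("scene")); t=viewer.capture("top"); cv2.imwrite("pics/t5.png",t)
E
python3 - <<'E'
import cv2,numpy as np
w=cv2.imread("pics/w5.png");t=cv2.imread("pics/t5.png");s=cv2.imread("pics/s5.png")
cv2.imwrite("pics/m5.png",np.vstack([np.hstack([cv2.resize(w[120:360,160:480],(400,300)),cv2.resize(s[120:330,340:560],(400,300))]),np.hstack([cv2.resize(t[200:320,160:400],(400,300)),cv2.resize(s[210:360,200:400],(400,300))])]))
E
```

```text
-6 0.1567 [ 0.556  -0.4069  0.1578] [-0.4  4.6  4.5] 0.06 31.3 0.0085
-6 0.1563 [ 0.556  -0.4069  0.1577] [-1.   4.7  9.2] 0.06 31.6 0.0085
-6 0.1561 [ 0.556  -0.4069  0.1577] [-2.1  4.3 10.5] 0.03 31.8 0.0085
-6 0.1559 [ 0.556  -0.4069  0.1577] [-3.   4.4 11.3] 0.05 32.1 0.0086
-6 0.156 [ 0.556  -0.4069  0.1577] [-2.7  5.4 12.3] 0.1 32.3 0.0086
-6 0.1561 [ 0.5561 -0.4069  0.1577] [-2.2  5.  12.5] 0.03 32.6 0.0082
-6 0.1559 [ 0.556  -0.4068  0.1577] [-2.8  4.7 11. ] 0.07 32.8 0.0088
-6 0.156 [ 0.5561 -0.4069  0.1576] [-1.9  4.4 12.5] 0.07 33.1 0.0089
-6 0.1559 [ 0.556  -0.4069  0.1577] [-3.2  3.6 11.2] 0.07 33.3 0.009
-27 0.1565 [ 0.5561 -0.4069  0.1577] [-1.8  3.3  9.2] 0.08 34.2 0.0084
-48 0.1566 [ 0.5562 -0.4071  0.1577] [-1.6  3.  10.1] 0.1 35.0 0.0086
-69 0.1564 [ 0.5562 -0.4072  0.1577] [-1.3  3.9  8.6] 0.15 35.8 0.0085
-90 0.1564 [ 0.5561 -0.4073  0.1577] [-1.8  3.9  9. ] 0.21 36.6 0.0082
-103 0.1566 [ 0.556  -0.4074  0.1577] [-1.2  3.4  8.7] 0.14 37.9 0.0086
cmd z 0.15663167505395195 [1.79924392e+02 5.43419038e-02 6.79185175e+01]
```

View pics/m5.png

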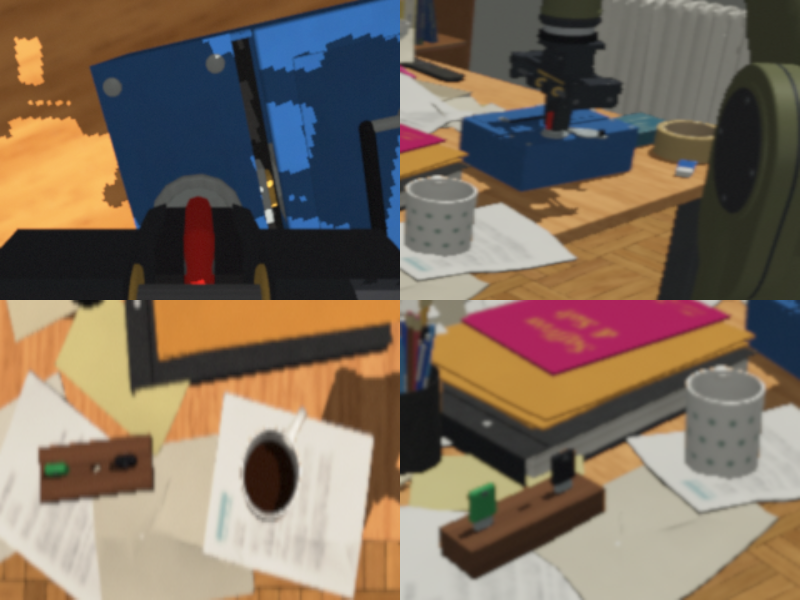

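Run:
```python
from h import *
kh=[.5556,-.407]; z=.1565
def samp(n=6):
    v=[]
    for _ in range(n): r.hold(.05); s=observe(); v.append([s["wrist_torque"][2],s["ft_force"][2],s["width"]])
    return np.mean(v,0).round(4),s["orientation"][2].round(1),round(s["clock"],1)
print(samp())
for a in (105,107,109):
    r.move_linear([*kh,z],frame=down(170.8-a),rate=.05); print(a,samp())
cv2.imwrite("pics/w6.png",viewer.capture("wrist"))
```

```text
(array([0.1619, 8.417 , 0.0087]), np.float64(67.9), 38.4)
105 (array([2.2120e-01, 8.6323e+00, 8.5000e-03]), np.float64(65.9), 38.9)
107 (array([2.8900e-01, 8.6943e+00, 8.6000e-03]), np.float64(63.9), 39.5)
109 (array([3.3680e-01, 8.5432e+00, 8.5000e-03]), np.float64(62.0), 40.0)
```

Run:
```python
from h import *
r.move_linear([.5556,-.407,.1565],frame=down(170.8-107),rate=.05); r.hold(.5)
s=observe(); print(s["wrist_torque"][2],s["ft_force"],s["width"],s["clock"]); print(r.sign_off())
```

```text
0.23696682839539948 [-1.29158708  4.05216287  7.77178406] 0.008690101920134297 40.8167
the job is handed in; nothing more can be done
None
```

I handed the job in at 40.8 s with the cover swung clear, the red key fully home and the gripper still holding it against the clockwise stop. I judged the stop from the rising twist torque and did not see the drawn bolt clearly; the last views showed the mug upright and the black and green keys still in the dock.

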